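# Rack the end plate, then hold the gear housing's flap at its balance point

### The job

The end plate leaning on the gear housing's closed inspection flap is in the way: put it away on edge, fully down and about centred, in the empty slot of the wooden rack and let go of it. Then swing the flap (it has a bar handle) up to its balance point, dead upright over its hinge, and finish while still holding it there, motionless, with the gripper, so that a colleague can fit the stay. Do not let the flap drop shut or go over backwards, do not let the plate fall over, and leave everything else where it is.

Things in the scene. Friction and masses are not known exactly. Their poses are not given: they have to be found in the camera images.
- plate: the loose end plate: aluminium, 8 thick (its x) by 100 wide (its y) by 90 tall (its z), bore and bolt marks are flat, 0.15 to 0.25 kg. Origin: centre of its lower 8 x 100 edge; z runs up the plate. At the start it stands on the closed flap, its top leaning 0.32 rad towards the handle side (the housing's -x) on a lug 40 high and 60 wide in the middle of the flap, its foot before a rib 6 high. The upper 45 mm of the plate are clear on both faces.
- free_slot: the empty slot of the rack, marked by a 1 mm thin black strip on its floor. Origin: middle of the slot's floor (12 mm above the table); x across the slot, y along it, the same directions as the rack's. The slot is 12.5 wide, 35 deep, 130 long, open at the top and both ends. Any of the three slots may be the empty one. A plate goes in with its thickness across the slot, either way round.
- rack: fixed wooden rack, 164 (its x) by 130 (its y) by 47 high, with three parallel slots along its y, 50 apart centre to centre; two hold end plates whose tops are 102 above the table. Origin: centre of its underside. It may stand left or right of the housing.
- housing: fixed grey open-topped gear housing, foot 170 (its x) by 200 (its y), walls 103 high, foot 12 high. Origin: centre of its underside; the flap's hinge is on its +x side, the handle on its -x side (towards the robot).
- flap (a joint): hinge angle of the housing's flap: 0 shut and level, grows as it opens upward; 1.571 upright, where the flap's weight (0.55 kg) is balanced on the hinge; stop at 2.5. The hinge is almost free: below 1.571 the flap falls shut, above it falls open. Flap: aluminium panel 130 from the hinge to its free edge, 170 wide, 8 thick, with the lug (outer face 94 from the hinge, inner face 80) on top.
- flap_hinge (a point): middle of the hinge line, fixed on the housing, 110 above the table and 55 from the housing's origin along its x; the hinge line runs along the housing's y.
- bail (a point): middle of the flap's handle: a round steel bar 10 in diameter, 90 long, parallel to the hinge, 180 from it and 2 below the hinge's height when shut, carried by two rods 90 apart, 50 beyond the free edge in the panel's plane. The space between bar and free edge is open (45 wide) and so is the space beneath; the bar can turn between the fingers.
- tray: fixed wooden tray, 170 by 130 by 60 high, on the housing's other side from the rack; leave it
- plate_b: an end plate like the first, already on edge in the rack; leave it, origin under its middle
- plate_c: another such end plate, already on edge in the rack; leave it, origin under its middle
- bearing: steel bearing ring, 52 mm across, 16 high, in the wooden tray; leave it, origin under its middle
- tape_roll: white tape roll, 90 mm across, 24 high, on the table; leave it, origin under its middle
- hub: turned steel hub, flange 72 mm across, 42 high, on the table; leave it, origin under its middle
- screwdriver: screwdriver lying on the table; leave it
- wrench: steel wrench lying on the table; leave it
- oil_can: plain steel can, 52 mm across, 120 high; leave it, origin under its middle
Not all that is in view belongs to the job. What is shaped like the plate but orange or turquoise is not meant.

How it is judged:
By the outcome, as a careful person would: the job done as asked, in the order asked, and still so for the second after the job is handed in, while the arm keeps its last pose, push and grip.
It also fails if it takes over 64 s, if anything falls off the work surface, if the arm or the gripper's body presses on something with over 40 N, if the wrist force passes 120 N, or if a joint passes its speed limit or range.

### The arm

A 6-joint arm with a two-finger parallel gripper is mounted at the origin on the work surface. World frame = base frame: x ahead of the robot, y to its left, z up, the work surface at z = 0. Lengths are in m, angles in rad, forces in N, time in s.
With the tool pointing down it reaches from about 0.3 to 0.95 m from the base axis. Payload 3.1 kg.
Tool frame: the origin (TCP) lies at the very end of the fingers, on their centre line; the grasp point (between the pads) lies 19 mm behind it (arm.grip_point_offset is the distance from the TCP to the grasp point, in m); z points along the fingers, y is the line along which they close (so a half turn about z gives the same grasp; the last joint's range is limited). The gripper opens to 85 mm and grips with 20 to 120 N. Pads are 22 mm wide; open, the fingers measure 114 mm over their backs; the gripper's body (76 mm by 85 mm) begins 54 mm behind the grasp point. The pads swing forward as they close: fully open they stand 13 mm farther back than shut.
Start: joints at [1.243, 0.308, 1.634, -0, 1.2, -0.07], TCP at [0.159, 0.604, 0.231] pointing down, gripper open.
Joint ranges: [-3.06, 3.06], [-0.79, 1.96], [0.05, 2.63], [-1.19, 4.34], [0.05, 2.64], [-2.94, 2.94]. Speed limits (rad/s): [2.79, 2.79, 3.14, 3.14, 3.14, 3.14].

### API

Orientations are given as a unit quaternion [w, x, y, z].
In Python, from workcell import telemetry, grab_frame, order, arm gives the robot as it stands.
- The arm moves only by the tool jog_arm, never from a script. Its argument "commands" is a list of rows, each an object with "twist": the turn, a rotation vector about the world's x, y, z as a fraction of full scale, a list of three; "slide": the shift along the world's x, y, z as a fraction of full scale, a list of three; "jaw": the opening, from 0 (shut) to 1 (fully open). In form: [{"twist": [rx, ry, rz], "slide": [tx, ty, tz], "jaw": jaw}, ...]. A call has 1 to 5 rows; each row shifts and turns the commanded pose from where the row before left it; what a row does not reach is not made up. Full scale, the value 1, is 0.02 m for a shift and 30 degrees for a turn. A row lasts 1/10 s, in which the tool goes at most 50 mm and 8.59 degrees, less where a joint would pass 70% of its speed; a pose out of reach is approached as far as the arm can. A call with a number of a shift or a turn outside -1 to 1 is refused whole. A call with a gripper value outside its range is refused whole. The fingers move at their own pace and stop on an object; "squeeze" is the grip in N (left out, the last holds). Time passes only in rows, so rows that do not move let the fingers close. It gives the time, the measured TCP pose, the force, the opening and the grip force at its end, in the units of the state.
- telemetry.sense(): the state, without advancing time (a new reading comes with each control period).
- grab_frame(name): name is "side" or "top"; returns a dict with "image" (400x640x3 uint8, red, green, blue), "fx", "fy", "cx", "cy" (pixels), "camera_from_world" (4x4, takes a point from world to camera coordinates). Camera axes: x right, y down, z forward; pixel columns grow to the right and rows downward; lengths in m; the calibration is good to about 2 mm. A picture is of the moment at which its call begins. There is no depth.
- order.finish_job(): hands the job in; it is judged then, once.
The state is a dict: "t": time; "q": joint angles; "joint_velocities": joint speeds; "tau": joint torques, N m; "tcp_pos": TCP position; "tcp_rot": TCP orientation; "ft_force": force on the tool from outside, world axes, zero at the start; "ft_torque": the same for the moment, N m; "opening": finger opening in m; "gripper_force": force on a finger pad.
Only numpy, scipy, OpenCV 4.12 (cv2) and the standard library are available. Lean on these libraries where they do the work, as an engineer would, in place of code of your own. Each camera call takes 0.05 s, during which the arm holds its last target. There are 200 camera calls.

## Working session

There is one attempt and no reset: what is moved stays moved. The work goes in short steps, Python scripts to look and compute and a tool call to move; the robot and the scene stay as the last step left them, time stands still between calls to the robot, and variables do not carry over. Pictures are saved under pics/ and viewed, at most 13 in all, crops included, and the job is handed in when it is done.

Besides the shell and the picture viewer there is one more tool, called after "Request:" by a JSON object that holds its "fn" and its "kwargs", one argument or row to a line. jog_arm: Moves the arm, as the interface text tells. Shift numbers are shares of 0.02 m and turn numbers shares of 30 degrees, none past 1 either way. Its arguments: {"type":"object","properties":{"commands":{"type":"array","items":{"type":"object","properties":{"twist":{"type":"array","items":{"type":"number"}},"slide":{"type":"array","items":{"type":"number"}},"jaw":{"type":"number"}}}},"squeeze":{"type":"number"}},"required":["commands"]}

```bash
ls; mkdir -p pics; python3 - <<'E'
from workcell import telemetry, grab_frame, arm
import cv2,numpy as np
s=telemetry.sense();print(s); print([a for a in dir(arm) if a[0]!='_'])
for n in("top","side"):
    f=grab_frame(n);cv2.imwrite(f"pics/{n}0.png",f["image"][:,:,::-1]);np.savez(f"{n}0.npz",**f)
    print(n,f["fx"],f["cx"],f["cy"],np.round(f["camera_from_world"],4).tolist())
E
```

```text
pics
{'t': 0.0, 'q': array([ 1.24328066e+00,  3.08997138e-01,  1.63518573e+00,  9.12172169e-06,
        1.19969587e+00, -6.96926230e-02]), 'joint_velocities': array([ 0.00172925,  0.00063421, -0.00158513,  0.00026101, -0.00177999,
        0.00098246]), 'tau': array([ 7.84880103e-04, -4.15249121e+01, -2.76666927e+01,  5.53126927e-05,
        1.02148927e-02, -5.82414437e-07]), 'tcp_pos': array([0.15911553, 0.60356024, 0.23005236]), 'tcp_rot': array([-2.29688556e-04,  1.28556336e-01,  9.91701549e-01, -1.11973547e-03]), 'ft_force': array([-0.19429362, -0.95262532,  0.35977503]), 'ft_torque': array([ 0.01306936, -0.00122694, -0.00109514]), 'gripper_force': 0.0, 'opening': 0.0857142750503429}
['MotionError', 'grip_point_offset']
top 368.6020148180876 320.224170349022 197.39845663179827 [[0.0013, -0.9999, -0.0168, -0.0322], [-0.9881, 0.0013, -0.1537, 0.543], [0.1537, 0.0168, -0.988, 0.9621], [0.0, 0.0, 0.0, 1.0]]
side 487.4942109705689 323.15460146309493 197.19301696648657 [[0.8886, -0.4585, -0.0168, -0.4828], [-0.2992, -0.5514, -0.7788, 0.2105], [0.3478, 0.697, -0.6271, 1.1373], [0.0, 0.0, 0.0, 1.0]]
```

View pics/top0.png

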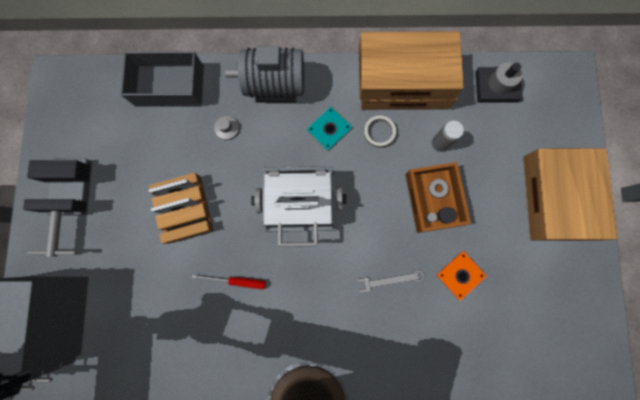

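View pics/side0.png

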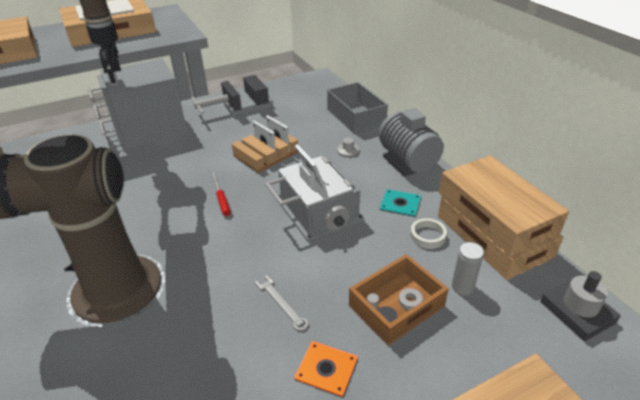

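The top view shows the housing at about (297,197) with its handle bar at (297,243). The rack is on the left at (180,208), with two plates in its far slots, so the near slot at about (183,228) looks empty. I'll enlarge both areas.

```bash
python3 - <<'E'
import cv2,numpy as np
t=cv2.imread("pics/top0.png");s=cv2.imread("pics/side0.png")
a=cv2.resize(t[160:260,140:360],None,fx=3.6,fy=3.6,interpolation=cv2.INTER_CUBIC)
b=cv2.resize(s[110:250,225:365],None,fx=4.2,fy=4.2,interpolation=cv2.INTER_CUBIC)
cv2.imwrite("pics/ct.png",a);cv2.imwrite("pics/cs.png",b)
E
```

```text
(no output)
```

View pics/ct.png

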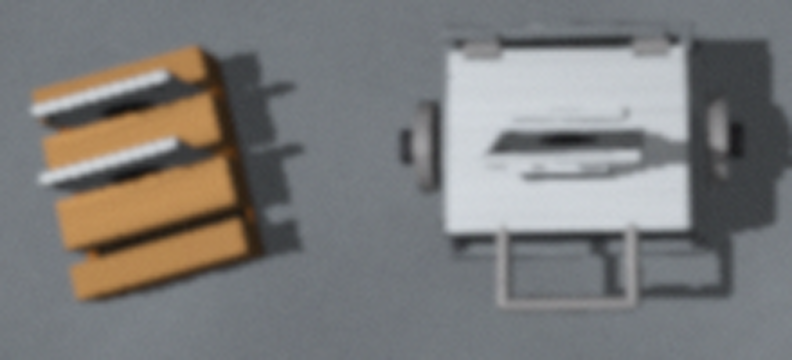

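View pics/cs.png

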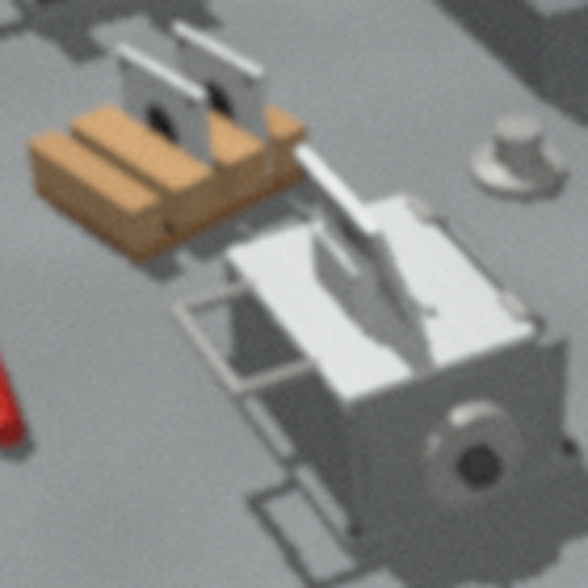

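The enlarged crops confirm that the near slot is empty: its dark gap runs from crop (90,252) to (240,212) in the top view. The plate leans on the lug with its top edge from crop (488,165) to (640,155), and the bar runs from (500,302) to (635,302). Next I'll turn these pixels into positions.

```bash
cat > h.py <<'E'
import numpy as np,cv2
from scipy.spatial.transform import Rotation as R
def load(n): return dict(np.load(n))
def K(f): return np.array([[f["fx"],0,f["cx"]],[0,f["fy"],f["cy"]],[0,0,1.]])
def ray(f,px):
    T=f["camera_from_world"];d=np.c_[np.atleast_2d(px),np.ones(len(np.atleast_2d(px)))]@np.linalg.inv(K(f)).T@T[:3,:3]
    return -T[:3,:3].T@T[:3,3],d
def onz(f,px,z):
    c,d=ray(f,px);return c+d*((z-c[2])/d[:,2])[:,None]
def proj(f,P):
    T=f["camera_from_world"];p=(np.atleast_2d(P)@T[:3,:3].T+T[:3,3])@K(f).T;return p[:,:2]/p[:,2:]
def tri(fs,pxs):
    A=np.zeros((3,3));b=np.zeros(3)
    for f,p in zip(fs,pxs):
        c,d=ray(f,p);d=d[0]/np.linalg.norm(d);M=np.eye(3)-np.outer(d,d);A+=M;b+=M@c
    return np.linalg.solve(A,b)
def samp(f,P):
    g=f["image"].astype(np.float32);p=proj(f,P).astype(np.float32)
    return cv2.remap(g,p[:,None,0],p[:,None,1],cv2.INTER_CUBIC)[:,0]
E
python3 - <<'E'
from h import *
np.set_printoptions(precision=4,suppress=True)
t=load("top0.npz");s=load("side0.npz")
c=lambda L:(np.array(L,float)+.5)/3.6-.5+[140,160]
cs=lambda L:(np.array(L,float)+.5)/4.2-.5+[225,110]
print("cam",ray(t,[0,0])[0],ray(s,[0,0])[0])
print("rack",onz(t,c([(200,47),(252,253),(80,300),(33,92)]),.047))
print("flap",onz(t,c([(447,48),(690,48),(692,233),(447,233)]),.112))
print("bar t",onz(t,c([(500,302),(635,302)]),.108)); print("bar s",onz(s,cs([(180,308),(242,385)]),.108))
print("tri bar",tri([t,s],[c([(500,302)]),cs([(180,308)])]),tri([t,s],[c([(635,302)]),cs([(242,385)])]))
print("plate top tri",tri([t,s],[c([(488,165)]),cs([(300,150)])]),tri([t,s],[c([(640,155)]),cs([(378,232)])]))
# crop-edge fits: wood
m=cv2.inRange(cv2.cvtColor(t["image"],cv2.COLOR_RGB2HSV),(8,110,60),(22,255,255)); m[:, :140]=0;m[:,225:]=0;m[:160]=0;m[260:]=0
cn,_=cv2.findContours(m,cv2.RETR_EXTERNAL,cv2.CHAIN_APPROX_NONE)
for k in cn:
    if cv2.contourArea(k)>40: print(cv2.contourArea(k),cv2.minAreaRect(k))
E
```

```text
cam [ 0.3888 -0.049   1.0334] [ 0.0965 -0.898   0.869 ]
rack [[0.6115 0.3121 0.047 ]
 [0.4542 0.2647 0.047 ]
 [0.4193 0.3915 0.047 ]
 [0.5767 0.4383 0.047 ]]
flap [[ 0.5956  0.1114  0.112 ]
 [ 0.5952 -0.0616  0.112 ]
 [ 0.4638 -0.0625  0.112 ]
 [ 0.4638  0.1081  0.112 ]]
bar t [[ 0.4162  0.0707  0.108 ]
 [ 0.4163 -0.023   0.108 ]]
bar s [[ 0.4186  0.069   0.108 ]
 [ 0.4223 -0.0183  0.108 ]]
tri bar [0.4176 0.0703 0.1073] [ 0.4181 -0.0238  0.1133]
plate top tri [0.5023 0.0676 0.1977] [ 0.5079 -0.0287  0.195 ]
1825.0 ((179.92152404785156, 207.80589294433594), (60.461631774902344, 52.68601608276367), 75.57923126220703)
```

```bash
cat >> h.py <<'E'
def darkline(f,c,th,z,u0,u1,vs,sign=-1,half=.012,ch=None):
    """at each v along the line direction (th+90deg), edge-threshold centre of a dark/bright band across u"""
    ex=np.array([np.cos(th),np.sin(th),0]);ey=np.array([-ex[1],ex[0],0]);out=[]
    u=np.linspace(u0,u1,121)
    for v in vs:
        g=samp(f,np.r_[c[:2],z]+u[:,None]*ex+v*ey).mean(1)*sign
        w=np.clip(g-(g.min()+.5*(g.max()-g.min())),0,None);k=g.argmax();w[np.abs(u-u[k])>half]=0
        out.append((u*w).sum()/w.sum())
    p=np.polyfit(vs,out,1);return p,np.array(out)
E
python3 - <<'E'
from h import *
np.set_printoptions(precision=4,suppress=True)
t=load("top0.npz");s=load("side0.npz")
c=np.array([.5154,.3517]);th=np.radians(16.5)
for n,f in(("top",t),("side",s)):
  p,o=darkline(f,c,th,.047,-.066,-.034,np.linspace(-.045,.045,10));print(n,"slot",p,o*1000)
  for x in (0,.05): p,o=darkline(f,c,th,.102,x-.015,x+.015,np.linspace(-.035,.035,8),1);print(n,"plate",x,p,o*1000)
# bar
for n,f in(("top",t),("side",s)):
  p,o=darkline(f,[.4175,.0237],0,.108,-.014,.014,np.linspace(-.036,.036,10),1,.008);print(n,"bar",p,o*1000)
  p,o=darkline(f,[.505,.0195],0,.196,-.014,.014,np.linspace(-.04,.04,9),1,.008);print(n,"ptop",p,o*1000)
# edges along y: rack ends, flap sides
def edge(f,P0,d,L):
    k=np.linspace(-L,L,161);g=samp(f,P0+k[:,None]*d).mean(1);g=np.convolve(g,np.ones(9)/9,'valid');gr=np.abs(np.diff(g));i=gr.argmax();w=gr[max(0,i-12):i+13];kk=k[4:-4][max(0,i-12):i+13];return (kk[:len(w)]*w).sum()/w.sum()
ex=np.array([np.cos(th),np.sin(th),0]);ey=np.array([-ex[1],ex[0],0])
for n,f in(("top",t),("side",s)):
  for sg in(-1,1):
    print(n,"rack end",sg,[round(edge(f,np.r_[c,.047]+x*ex+sg*.065*ey,sg*ey,.015)*1000,1) for x in(-.073,-.025,-.02,-.03)])
    print(n,"rack xend",sg,[round(edge(f,np.r_[c,.047]+sg*.082*ex+y*ey,sg*ex,.01)*1000,1) for y in(-.04,-.02,0,.02,.04)])
    print(n,"flap side",sg,[round(edge(f,np.array([x,.0237+sg*.085,.112]),np.array([0,sg,0.]),.015)*1000,1) for x in(.48,.50,.56,.57)])
  print(n,"flap free",[round(edge(f,np.array([.4665,y,.112]),np.array([1,0,0.]),.01)*1000,1) for y in(-.05,-.04,0,.02,.04,.09,.1)])
  print(n,"plate ends",[round(edge(f,np.array([.505,.0195+sg*.05,.196]),np.array([0,sg,0.]),.015)*1000,1) for sg in(-1,1)])
E
```

```text
top slot [ 0.013  -0.0485] [-49.1411 -48.7974 -48.9035 -48.7038 -48.6613 -48.5071 -48.5673 -48.2297
 -48.3843 -47.522 ]
top plate 0 [-0.0052  0.0035] [3.2583 3.6562 3.8443 3.7836 3.4307 3.2505 3.0081 3.4075]
top plate 0.05 [-0.0039  0.053 ] [52.8674 53.2173 53.3247 53.3822 52.566  52.6689 52.7746 53.1177]
side slot [ 0.0176 -0.0471] [-47.8704 -47.7682 -47.597  -47.4137 -47.2978 -46.8555 -46.7576 -46.8927
 -46.7398 -46.109 ]
side plate 0 [0.0229 0.0028] [1.9728 1.7435 2.6984 2.9525 3.0055 3.3083 3.4196 3.2594]
side plate 0.05 [-0.007   0.0526] [52.4397 52.5635 52.645  52.9174 53.1281 52.9421 52.1651 51.7226]
top bar [ 0.0061 -0.0028] [-3.6636 -3.6897 -2.4038 -2.2761 -2.279  -2.2584 -2.7771 -2.7962 -2.9152
 -2.9876]
top ptop [-0.027  -0.0046] [-12.4708   0.5567  -0.7879  -1.5685  -4.4002  -3.7617  -3.1646  -5.8318
  -9.9868]
side bar [-0.0033  0.0003] [ 0.9324 -0.0113 -0.2465 -0.2582  1.0419  0.3767  0.4854  0.1405 -0.0066
  0.0495]
side ptop [-0.0306  0.003 ] [4.2938 4.2426 3.6225 3.0123 2.6785 2.4852 2.0928 2.277  2.0725]
top rack end -1 [np.float64(-1.4), np.float64(-0.9), np.float6
[... 748 characters left out ...]
loat64(2.0), np.float64(2.5)]
side rack xend -1 [np.float64(-2.0), np.float64(-2.3), np.float64(-1.2), np.float64(-4.4), np.float64(-0.6)]
side flap side -1 [np.float64(1.4), np.float64(3.3), np.float64(-0.2), np.float64(0.5)]
side rack end 1 [np.float64(-11.3), np.float64(1.7), np.float64(2.1), np.float64(2.2)]
side rack xend 1 [np.float64(6.9), np.float64(-2.3), np.float64(8.6), np.float64(-7.6), np.float64(-3.4)]
side flap side 1 [np.float64(1.0), np.float64(1.3), np.float64(-4.9), np.float64(1.5)]
side flap free [np.float64(-2.0), np.float64(-0.3), np.float64(-1.2), np.float64(-2.7), np.float64(-2.1), np.float64(-2.9), np.float64(-1.7)]
side plate ends [np.float64(-1.2), np.float64(4.3)]
```

The near slot's centre comes out at about (0.469, 0.339), with the rack turned about 15.7°. The bar is at about (0.416, 0.024, 0.108) and the hinge at x of about 0.596. The plate's top edge is centred at about (0.506, 0.022, 0.198). I'll start the transit now.

Request:
{"fn": "jog_arm", "kwargs": {
  "commands": [
    {"slide": [0.56,-0.97,0.1],"twist": [0,0,-0.082],"jaw": 0.35},
    {"slide": [0.56,-0.97,0.1],"twist": [0,0,-0.082],"jaw": 0.35},
    {"slide": [0.56,-0.97,0.1],"twist": [0,0,-0.082],"jaw": 0.35},
    {"slide": [0.56,-0.97,0.1],"twist": [0,0,-0.082],"jaw": 0.35},
    {"slide": [0.56,-0.97,0.1],"twist": [0,0,-0.082],"jaw": 0.35}
  ],
  "squeeze": 50
}}

```text
t: 0.6
tcp_pos: [0.2155, 0.5061, 0.2407]
tcp_rot: [-0.0, 0.235, 0.972, -0.001]
ft_force: [0.6, -0.3, 1.2]
opening: 0.0295
gripper_force: 0.0
```

Request:
{"fn": "jog_arm", "kwargs": {
  "commands": [
    {"slide": [0.56,-0.97,0.1],"twist": [0,0,-0.082],"jaw": 0.35},
    {"slide": [0.56,-0.97,0.1],"twist": [0,0,-0.082],"jaw": 0.35},
    {"slide": [0.56,-0.97,0.1],"twist": [0,0,-0.082],"jaw": 0.35},
    {"slide": [0.56,-0.97,0.1],"twist": [0,0,-0.082],"jaw": 0.35},
    {"slide": [0.56,-0.97,0.1],"twist": [0,0,-0.082],"jaw": 0.35}
  ]
}}

```text
t: 1.1
tcp_pos: [0.2715, 0.4092, 0.2508]
tcp_rot: [-0.0, 0.338, 0.941, -0.0]
ft_force: [-0.4, -0.9, -0.0]
opening: 0.0297
gripper_force: 0.0
```

Request:
{"fn": "jog_arm", "kwargs": {
  "commands": [
    {"slide": [0.56,-0.97,0.1],"twist": [0,0,-0.082],"jaw": 0.35},
    {"slide": [0.56,-0.97,0.1],"twist": [0,0,-0.082],"jaw": 0.35},
    {"slide": [0.56,-0.97,0.1],"twist": [0,0,-0.082],"jaw": 0.35},
    {"slide": [0.56,-0.97,0.1],"twist": [0,0,-0.082],"jaw": 0.35},
    {"slide": [0.56,-0.97,0.1],"twist": [0,0,-0.082],"jaw": 0.35}
  ]
}}

```text
t: 1.6
tcp_pos: [0.3274, 0.3123, 0.2609]
tcp_rot: [-0.0, 0.437, 0.9, -0.0]
ft_force: [-0.0, 0.7, -1.0]
opening: 0.0296
gripper_force: 0.0
```

Request:
{"fn": "jog_arm", "kwargs": {
  "commands": [
    {"slide": [0.56,-0.97,0.1],"twist": [0,0,-0.082],"jaw": 0.35},
    {"slide": [0.56,-0.97,0.1],"twist": [0,0,-0.082],"jaw": 0.35},
    {"slide": [0.56,-0.97,0.1],"twist": [0,0,-0.082],"jaw": 0.35},
    {"slide": [0.56,-0.97,0.1],"twist": [0,0,-0.082],"jaw": 0.35},
    {"slide": [0.56,-0.97,0.1],"twist": [0,0,-0.082],"jaw": 0.35}
  ]
}}

```text
t: 2.1
tcp_pos: [0.3834, 0.2153, 0.2709]
tcp_rot: [-0.0, 0.53, 0.848, -0.0]
ft_force: [-0.1, 0.2, -0.9]
opening: 0.0298
gripper_force: 0.0
```

Request:
{"fn": "jog_arm", "kwargs": {
  "commands": [
    {"slide": [0.56,-0.97,0.1],"twist": [0,0,-0.082],"jaw": 0.35},
    {"slide": [0.56,-0.97,0.1],"twist": [0,0,-0.082],"jaw": 0.35},
    {"slide": [0.56,-0.97,0.1],"twist": [0,0,-0.082],"jaw": 0.35},
    {"slide": [0.56,-0.97,0.1],"twist": [0,0,-0.082],"jaw": 0.35},
    {"slide": [0.56,-0.97,0.1],"twist": [0,0,-0.082],"jaw": 0.35}
  ]
}}

```text
t: 2.6
tcp_pos: [0.4393, 0.1184, 0.2809]
tcp_rot: [-0.0, 0.618, 0.786, -0.0]
ft_force: [-0.5, 0.2, -0.1]
opening: 0.03
gripper_force: 0.0
```

Request:
{"fn": "jog_arm", "kwargs": {
  "commands": [
    {"slide": [0.56,-0.97,0.1],"twist": [0,0,-0.082],"jaw": 0.35},
    {"slide": [0.56,-0.97,0.1],"twist": [0,0,-0.082],"jaw": 0.35},
    {"slide": [0.56,-0.97,0.1],"twist": [0,0,-0.082],"jaw": 0.35},
    {"slide": [0.56,-0.97,0.1],"twist": [0,0,-0.082],"jaw": 0.35},
    {"slide": [0.56,-0.97,0.1],"twist": [0,0,-0.082],"jaw": 0.35}
  ]
}}

```text
t: 3.1
tcp_pos: [0.4953, 0.0215, 0.2908]
tcp_rot: [-0.0, 0.699, 0.715, -0.0]
ft_force: [0.7, -0.4, 0.3]
opening: 0.03
gripper_force: 0.0
```

Request:
{"fn": "jog_arm", "kwargs": {
  "commands": [
    {"slide": [0,0,-0.2],"twist": [0,-0.123,0],"jaw": 0.35},
    {"slide": [0,0,-0.2],"twist": [0,-0.123,0],"jaw": 0.35},
    {"slide": [0,0,-0.2],"twist": [0,-0.123,0],"jaw": 0.35},
    {"slide": [0,0,-0.2],"twist": [0,-0.123,0],"jaw": 0.35},
    {"slide": [0,0,-0.2],"twist": [0,-0.119,0],"jaw": 0.35}
  ]
}}

```text
t: 3.6
tcp_pos: [0.4949, 0.0223, 0.2707]
tcp_rot: [0.115, 0.689, 0.707, 0.112]
ft_force: [0.3, 0.4, -0.5]
opening: 0.0299
gripper_force: 0.0
```

Request:
{"fn": "jog_arm", "kwargs": {
  "commands": [
    {"slide": [0,0,0],"twist": [0,0,0],"jaw": 0.35},
    {"slide": [0,0,0],"twist": [0,0,0],"jaw": 0.35}
  ]
}}

```text
t: 3.8
tcp_pos: [0.495, 0.0224, 0.2712]
tcp_rot: [0.114, 0.689, 0.707, 0.111]
ft_force: [-0.1, -0.6, 0.8]
opening: 0.0294
gripper_force: 0.0
```

Request:
{"fn": "jog_arm", "kwargs": {
  "commands": [
    {"slide": [-0.58,0,-0.2],"twist": [0,0,0],"jaw": 0.35},
    {"slide": [0.315,0,-0.95],"twist": [0,0,0],"jaw": 0.35},
    {"slide": [0.315,0,-0.95],"twist": [0,0,0],"jaw": 0.35},
    {"slide": [0.315,0,-0.95],"twist": [0,0,0],"jaw": 0.35},
    {"slide": [0,0,0],"twist": [0,0,0],"jaw": 0.35}
  ]
}}

```text
t: 4.3
tcp_pos: [0.5007, 0.0224, 0.2073]
tcp_rot: [0.112, 0.69, 0.707, 0.109]
ft_force: [-0.3, -0.6, -0.5]
opening: 0.0295
gripper_force: 0.0
```

```bash
python3 - <<'E'
from h import *
from workcell import telemetry, grab_frame
s=telemetry.sense();print(s["tcp_pos"],R.from_quat(np.roll(s["tcp_rot"],-1)).as_matrix().round(3))
o=[]
for n,c in(("top",(297,185)),("side",(305,165))):
    f=grab_frame(n);np.savez(f"{n}1.npz",**f)
    print(n,proj(f,s["tcp_pos"]))
    p=cv2.resize(f["image"][c[1]-50:c[1]+50,c[0]-50:c[0]+50,::-1],(400,400),interpolation=cv2.INTER_CUBIC);o.append(p)
cv2.imwrite("pics/pre.png",np.hstack(o))
E
```

```text
[0.50074195 0.02244151 0.20732476] [[-0.024  0.951  0.308]
 [ 1.     0.025  0.   ]
 [-0.007  0.308 -0.951]]
top [[294.86218937 204.63472844]]
side [[302.11296017 151.10649816]]
```

View pics/pre.png

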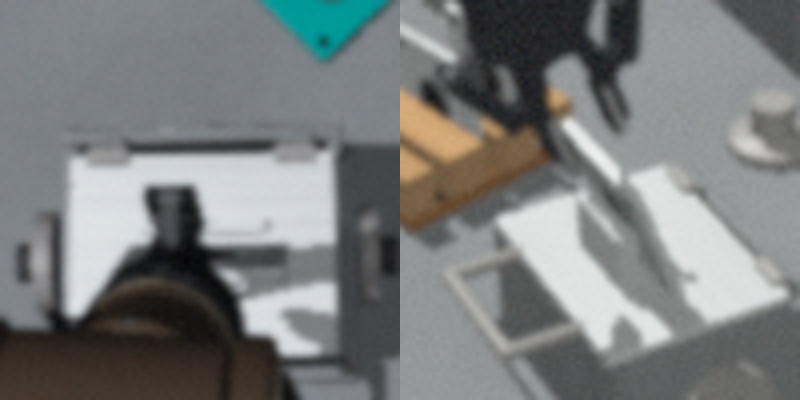

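The side crop shows the fingers straddling the plate's top edge. The projected TCP at (588,144) is just above the top's midpoint at (592,151), as planned.

Request:
{"fn": "jog_arm", "kwargs": {
  "commands": [
    {"slide": [0.25,0,-0.73],"twist": [0,0,0],"jaw": 0.35},
    {"slide": [0.25,0,-0.73],"twist": [0,0,0],"jaw": 0.35},
    {"slide": [0.25,0,-0.73],"twist": [0,0,0],"jaw": 0.35},
    {"slide": [0,0,0],"twist": [0,0,0],"jaw": 0.35},
    {"slide": [0,0,0],"twist": [0,0,0],"jaw": 0.25}
  ]
}}

```text
t: 4.9
tcp_pos: [0.5182, 0.0223, 0.1676]
tcp_rot: [0.114, 0.689, 0.707, 0.112]
ft_force: [0.3, -0.4, -0.9]
opening: 0.0213
gripper_force: 0.0
```

Request:
{"fn": "jog_arm", "kwargs": {
  "commands": [
    {"slide": [0,0,0],"twist": [0,0,0],"jaw": 0.2},
    {"slide": [0,0,0],"twist": [0,0,0],"jaw": 0.15},
    {"slide": [0,0,0],"twist": [0,0,0],"jaw": 0.1},
    {"slide": [0,0,0],"twist": [0,0,0],"jaw": 0.0},
    {"slide": [0,0,0],"twist": [0,0,0],"jaw": 0.0}
  ]
}}

```text
t: 5.4
tcp_pos: [0.5179, 0.0224, 0.167]
tcp_rot: [0.114, 0.689, 0.707, 0.111]
ft_force: [-1.4, 0.5, 2.9]
opening: 0.0073
gripper_force: 51.1
```

Request:
{"fn": "jog_arm", "kwargs": {
  "commands": [
    {"slide": [0,0,0],"twist": [0,0,0],"jaw": 0},
    {"slide": [0,0,0],"twist": [0,0,0],"jaw": 0}
  ]
}}

```text
t: 5.6
tcp_pos: [0.5179, 0.0223, 0.167]
tcp_rot: [0.114, 0.689, 0.707, 0.111]
ft_force: [-2.6, 0.2, 5.3]
opening: 0.0071
gripper_force: 51.5
```

Request:
{"fn": "jog_arm", "kwargs": {
  "commands": [
    {"slide": [0,0,0.3],"twist": [0,0,0],"jaw": 0},
    {"slide": [0,0,0.7],"twist": [0,0,0],"jaw": 0},
    {"slide": [0,0,1],"twist": [0,0,0],"jaw": 0},
    {"slide": [0,0,1],"twist": [0,0,0],"jaw": 0},
    {"slide": [0,0,1],"twist": [0,0,0],"jaw": 0}
  ]
}}

```text
t: 6.1
tcp_pos: [0.517, 0.0223, 0.2464]
tcp_rot: [0.113, 0.689, 0.707, 0.111]
ft_force: [-0.8, 0.9, -0.9]
opening: 0.0074
gripper_force: 50.3
```

Request:
{"fn": "jog_arm", "kwargs": {
  "commands": [
    {"slide": [0,0.3,0.2],"twist": [-0.002,0.1,0],"jaw": 0},
    {"slide": [0,0.5,0.2],"twist": [-0.002,0.1,0],"jaw": 0},
    {"slide": [-0.15,0.8,0],"twist": [-0.002,0.1,0],"jaw": 0},
    {"slide": [-0.15,0.8,0],"twist": [-0.002,0.1,0],"jaw": 0},
    {"slide": [-0.15,0.8,0],"twist": [-0.003,0.1,0],"jaw": 0}
  ]
}}

```text
t: 6.6
tcp_pos: [0.5083, 0.0868, 0.2541]
tcp_rot: [0.022, 0.698, 0.716, 0.017]
ft_force: [0.7, -0.7, -1.0]
opening: 0.0074
gripper_force: 50.3
```

Request:
{"fn": "jog_arm", "kwargs": {
  "commands": [
    {"slide": [-0.15,0.8,0],"twist": [-0.003,0.098,0],"jaw": 0},
    {"slide": [-0.15,0.8,0],"twist": [0,0,0.039],"jaw": 0},
    {"slide": [-0.15,0.8,0],"twist": [0,0,0.039],"jaw": 0},
    {"slide": [-0.15,0.8,0],"twist": [0,0,0.039],"jaw": 0},
    {"slide": [-0.15,0.8,0],"twist": [0,0,0.039],"jaw": 0}
  ]
}}

```text
t: 7.1
tcp_pos: [0.4933, 0.1669, 0.2537]
tcp_rot: [0.005, 0.668, 0.744, -0.0]
ft_force: [1.0, -0.5, -0.7]
opening: 0.0074
gripper_force: 50.3
```

Request:
{"fn": "jog_arm", "kwargs": {
  "commands": [
    {"slide": [-0.15,0.8,0],"twist": [0,0,0.039],"jaw": 0},
    {"slide": [-0.15,0.8,0],"twist": [0,0,0.039],"jaw": 0},
    {"slide": [-0.15,0.8,0],"twist": [0,0,0.039],"jaw": 0},
    {"slide": [-0.15,0.8,0],"twist": [0,0,0.039],"jaw": 0},
    {"slide": [-0.15,0.8,0],"twist": [0,0,0.039],"jaw": 0}
  ]
}}

```text
t: 7.6
tcp_pos: [0.4782, 0.2469, 0.2538]
tcp_rot: [0.005, 0.629, 0.778, -0.0]
ft_force: [0.6, 0.3, -1.6]
opening: 0.0073
gripper_force: 50.3
```

Request:
{"fn": "jog_arm", "kwargs": {
  "commands": [
    {"slide": [-0.15,0.8,0],"twist": [0,0,0.039],"jaw": 0},
    {"slide": [-0.15,0.8,0],"twist": [0,0,0.039],"jaw": 0},
    {"slide": [-0.15,0.8,0],"twist": [0,0,0.039],"jaw": 0},
    {"slide": [0,0.6,0],"twist": [0,0,0],"jaw": 0},
    {"slide": [0,0,0],"twist": [0,0,0],"jaw": 0}
  ]
}}

```text
t: 8.1
tcp_pos: [0.4697, 0.3081, 0.2545]
tcp_rot: [0.005, 0.604, 0.797, 0.001]
ft_force: [-0.4, -0.8, -2.4]
opening: 0.0076
gripper_force: 50.3
```

```bash
python3 - <<'E'
from h import *
from workcell import telemetry, grab_frame
s=telemetry.sense();print(s["t"],s["tcp_pos"],s["opening"],R.from_quat(np.roll(s["tcp_rot"],-1)).as_matrix().round(3))
o=[]
for n,c in(("top",(180,200)),("side",(270,130))):
    f=grab_frame(n);np.savez(f"{n}2.npz",**f)
    print(n,proj(f,s["tcp_pos"]))
    p=cv2.resize(f["image"][c[1]-50:c[1]+50,c[0]-50:c[0]+50,::-1],(400,400),interpolation=cv2.INTER_CUBIC);o.append(p)
cv2.imwrite("pics/pre2.png",np.hstack(o))
E
```

```text
8.1 [0.46967849 0.30808217 0.25452734] 0.007609556128629392 [[-0.27   0.963  0.009]
 [ 0.963  0.27  -0.005]
 [-0.007  0.007 -1.   ]]
top [[159.36765858 216.19807513]]
side [[247.27936055  89.99359403]]
```

View pics/pre2.png

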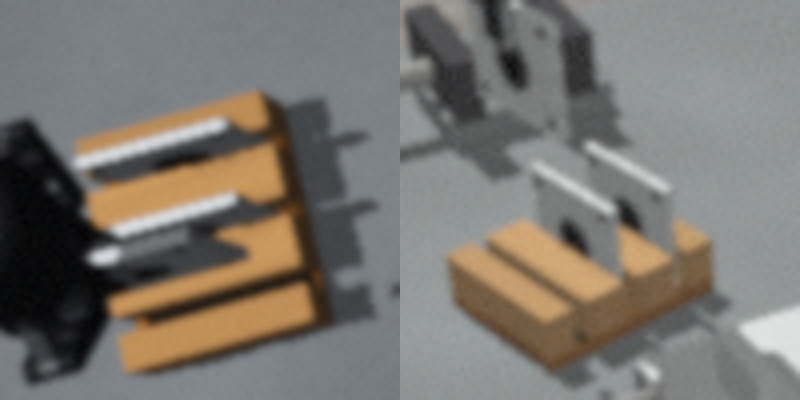

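The held plate is at the top of the side crop (500–580, 0–135) and the empty slot is clear. I'll centre over the slot and lower to just above the rack.

Request:
{"fn": "jog_arm", "kwargs": {
  "commands": [
    {"slide": [-0.03,0.8,0],"twist": [0.01,0.017,0],"jaw": 0},
    {"slide": [0,0.77,0],"twist": [0,0,0],"jaw": 0},
    {"slide": [0,0,-0.9],"twist": [0,0,0],"jaw": 0},
    {"slide": [0,0,-0.9],"twist": [0,0,0],"jaw": 0},
    {"slide": [0,0,-0.9],"twist": [0,0,0],"jaw": 0}
  ]
}}

```text
t: 8.7
tcp_pos: [0.4694, 0.339, 0.2001]
tcp_rot: [-0.0, 0.605, 0.796, 0.0]
ft_force: [0.3, -0.4, -2.2]
opening: 0.0071
gripper_force: 50.4
```

Request:
{"fn": "jog_arm", "kwargs": {
  "commands": [
    {"slide": [0,0,-0.9],"twist": [0,0,0],"jaw": 0},
    {"slide": [0,0,-0.9],"twist": [0,0,0],"jaw": 0},
    {"slide": [0,0,-0.9],"twist": [0,0,0],"jaw": 0},
    {"slide": [0,0,-0.9],"twist": [0,0,0],"jaw": 0},
    {"slide": [0,0,-0.5],"twist": [0,0,0],"jaw": 0}
  ]
}}

```text
t: 9.2
tcp_pos: [0.4684, 0.338, 0.1168]
tcp_rot: [-0.001, 0.605, 0.796, -0.001]
ft_force: [-0.6, 0.2, -1.8]
opening: 0.0073
gripper_force: 50.4
```

Request:
{"fn": "jog_arm", "kwargs": {
  "commands": [
    {"slide": [0,0,0],"twist": [0,0,0],"jaw": 0},
    {"slide": [0,0,0],"twist": [0,0,0],"jaw": 0}
  ]
}}

```text
t: 9.4
tcp_pos: [0.4695, 0.3383, 0.1188]
tcp_rot: [-0.0, 0.605, 0.796, 0.0]
ft_force: [0.5, -0.2, -1.5]
opening: 0.0073
gripper_force: 50.3
```

```bash
python3 - <<'E'
from h import *
from workcell import telemetry, grab_frame
s=telemetry.sense();print(s["t"],s["tcp_pos"],s["opening"],R.from_quat(np.roll(s["tcp_rot"],-1)).as_matrix().round(3))
o=[]
for n,c in(("top",(175,215)),("side",(270,140))):
    f=grab_frame(n);np.savez(f"{n}3.npz",**f)
    print(n,proj(f,s["tcp_pos"]),proj(f,[.4688,.3394,.047]))
    p=cv2.resize(f["image"][c[1]-40:c[1]+40,c[0]-40:c[0]+40,::-1],(400,400),interpolation=cv2.INTER_CUBIC);o.append(p)
cv2.imwrite("pics/pre3.png",np.hstack(o))
E
```

```text
9.4 [0.46946009 0.33830329 0.11881206] 0.007275184895404687 [[-0.268  0.963 -0.   ]
 [ 0.963  0.268  0.   ]
 [ 0.    -0.    -1.   ]]
top [[171.66562822 221.89091513]] [[182.30313585 224.48114446]]
side [[248.86078996 127.4833296 ]] [[251.14419755 147.54445501]]
```

View pics/pre3.png

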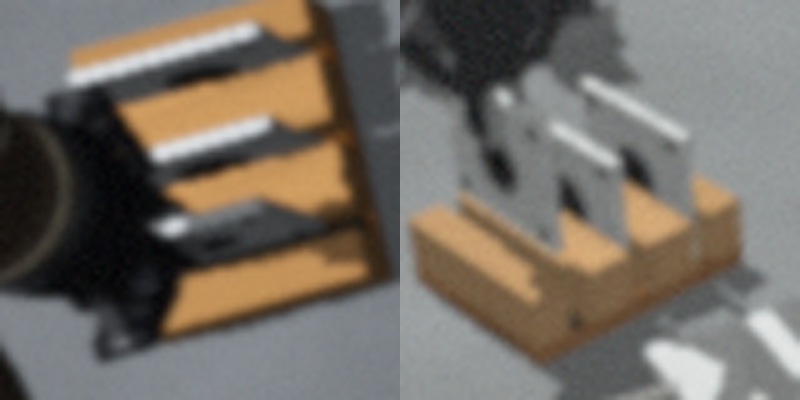

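```bash
python3 - <<'E'
from h import *
np.set_printoptions(precision=4,suppress=True)
s=load("side3.npz");t=load("top3.npz");tcp=np.array([.4695,.3383,.1188]);th=np.radians(15.6)
ex=np.array([np.cos(th),np.sin(th),0]);ey=np.array([-ex[1],ex[0],0])
for nm,P in(("bot-front-right",tcp-.004*ex-.05*ey-[0,0,.053]),("bot-back-right",tcp+.004*ex-.05*ey-[0,0,.053]),("bot-front-left",tcp-.004*ex+.05*ey-[0,0,.053]),("top-right front",tcp-.004*ex-.05*ey+[0,0,.037])):
    print(nm,"side crop",(proj(s,P)[0]-[230,100]+.5)*5-.5+[400,0],"top crop",(proj(t,P)[0]-[135,175]+.5)*5-.5)
c=np.array([.4688,.3394])
for f,n in((s,"side"),(t,"top")):
  for v in((-.06,-.05) if n=="side" else (-.06,-.055)):
    P=np.r_[c,.047]+v*ey; print(n,"slot at v",v,(proj(f,P)[0]-([230,100] if n=="side" else [135,175])+.5)*5-.5)
# visible right end of slot in initial frames
for n in("top0","side0"):
    f=load(n+".npz");p,o=darkline(f,c,th,.047,-.016,.016,np.linspace(-.055,.04,12));print(n,p,o*1000)
# plate front face top edge highlight (bright) right half, top3
for n,f in(("top3",t),("side3",s)):
    p,o=darkline(f,tcp[:2],th,tcp[2]+.037,-.015,.015,np.linspace(-.048,-.036,5),1);print(n,"held top",p,o*1000)
for n in("top0","side0"):
  f=load(n+".npz")
  for k in(1,2): p,o=darkline(f,c+ex[:2]*.05*k,th,.102,-.015,.015,np.linspace(-.04,.04,9),1);print(n,k,p,o*1000)
E
```

```text
bot-front-right side crop [550.1919 249.0846] top crop [320.4167 227.0871]
bot-back-right side crop [560.8242 243.9682] top crop [317.1363 212.5847]
bot-front-left side crop [453.259  185.9848] top crop [136.3674 277.9431]
top-right front side crop [534.843  118.1474] top crop [256.334  209.6792]
side slot at v -0.06 [166.8222 278.6254]
side slot at v -0.05 [156.7795 272.0148]
top slot at v -0.06 [346.6427 219.5288]
top slot at v -0.055 [337.6447 222.0151]
top0 [-0.0067 -0.0004] [ 0.0514 -0.224  -0.0969 -0.1953 -0.2859 -0.3445 -0.3719 -0.4069 -0.6102
 -0.4993 -0.6353 -0.6472]
side0 [-0.0001  0.001 ] [1.2787 1.0287 0.9582 0.7944 1.074  1.0466 0.8225 1.2973 1.1596 0.9377
 0.9429 1.1219]
top3 held top [-0.0471  0.0054] [7.4334 7.2211 8.5229 7.1406 6.7677]
side3 held top [0.2345 0.0193] [ 7.9859  8.6526  9.8392 10.3185 10.6712]
top0 1 [-0.0144  0.0017] [1.7697 2.0036 2.164  2.1751 1.966  1.3737 1.3874 1.3573 0.6812]
top0 2 [-0.0177  0.001 ] [1.1959 1.5517 1.7881 1.6907 0.8889 0.6316 0.3205 0.7108 0.1761]
side0 1 [0.0057 0.0009] [0.4487 0.6079 0.6579 1.1948 0.91   1.3383 1.4083 0.921  0.6516]
side0 2 [-0.0171  0.0008] [ 1.1113  1.3483  0.9834  1.0658  1.2093  1.0849  0.2823 -0.6944  0.4274]
```

The held plate's lower corner is seen at crop (556,250), against a prediction of (550–560, 244–249), and it lines up with the slot centre within about 0.5 mm. I'll lower it while watching the force.

Request:
{"fn": "jog_arm", "kwargs": {
  "commands": [
    {"slide": [0,0,-0.4],"twist": [0,0,0],"jaw": 0},
    {"slide": [0,0,-0.3],"twist": [0,0,0],"jaw": 0},
    {"slide": [0,0,-0.3],"twist": [0,0,0],"jaw": 0},
    {"slide": [0,0,-0.2],"twist": [0,0,0],"jaw": 0},
    {"slide": [0,0,-0.1],"twist": [0,0,0],"jaw": 0}
  ]
}}

```text
t: 10.0
tcp_pos: [0.4686, 0.3374, 0.0916]
tcp_rot: [-0.0, 0.605, 0.796, -0.001]
ft_force: [0.5, -0.2, -1.4]
opening: 0.0072
gripper_force: 50.3
```

Request:
{"fn": "jog_arm", "kwargs": {
  "commands": [
    {"slide": [0,0.04,-0.3],"twist": [0,0,0],"jaw": 0},
    {"slide": [0,0.04,-0.3],"twist": [0,0,0],"jaw": 0},
    {"slide": [0,0,-0.2],"twist": [0,0,0],"jaw": 0},
    {"slide": [0,0,-0.1],"twist": [0,0,0],"jaw": 0},
    {"slide": [0,0,0],"twist": [0,0,0],"jaw": 0}
  ]
}}

```text
t: 10.5
tcp_pos: [0.4688, 0.3392, 0.074]
tcp_rot: [-0.0, 0.605, 0.796, -0.001]
ft_force: [-0.7, -0.8, -2.3]
opening: 0.0073
gripper_force: 50.3
```

Request:
{"fn": "jog_arm", "kwargs": {
  "commands": [
    {"slide": [0,0,-0.15],"twist": [0,0,0],"jaw": 0},
    {"slide": [0,0,-0.1],"twist": [0,0,0],"jaw": 0},
    {"slide": [0,0,-0.1],"twist": [0,0,0],"jaw": 0},
    {"slide": [0,0,0],"twist": [0,0,0],"jaw": 0}
  ]
}}

```text
t: 10.9
tcp_pos: [0.4694, 0.3398, 0.069]
tcp_rot: [-0.0, 0.605, 0.796, -0.0]
ft_force: [-3.8, -0.1, 6.3]
opening: 0.0076
gripper_force: 51.5
```

Request:
{"fn": "jog_arm", "kwargs": {
  "commands": [
    {"slide": [0,0,-0.05],"twist": [0,0,0],"jaw": 0},
    {"slide": [0,0,-0.05],"twist": [0,0,0],"jaw": 0},
    {"slide": [0,0,0],"twist": [0,0,0],"jaw": 0}
  ]
}}

```text
t: 11.2
tcp_pos: [0.4695, 0.3402, 0.0687]
tcp_rot: [-0.0, 0.605, 0.796, 0.0]
ft_force: [-5.0, -1.5, 15.3]
opening: 0.0071
gripper_force: 52.7
```

Contact at a TCP height of 0.069 matches the plate's foot on the slot floor: the grasp was about 33 mm below the top, which puts the foot at about 0.012. I'll release and lift.

Request:
{"fn": "jog_arm", "kwargs": {
  "commands": [
    {"slide": [0,0,0.1],"twist": [0,0,0],"jaw": 0.1},
    {"slide": [0,0,0],"twist": [0,0,0],"jaw": 0.15},
    {"slide": [0,0,0],"twist": [0,0,0],"jaw": 0.22},
    {"slide": [0,0,0],"twist": [0,0,0],"jaw": 0.28},
    {"slide": [0,0,0],"twist": [0,0,0],"jaw": 0.28}
  ]
}}

```text
t: 11.7
tcp_pos: [0.4689, 0.3392, 0.0671]
tcp_rot: [-0.0, 0.605, 0.796, -0.001]
ft_force: [-0.3, -0.6, -0.3]
opening: 0.024
gripper_force: 0.0
```

Request:
{"fn": "jog_arm", "kwargs": {
  "commands": [
    {"slide": [0,0,0.3],"twist": [0,0,0],"jaw": 0.28},
    {"slide": [0,0,0.7],"twist": [0,0,0],"jaw": 0.28},
    {"slide": [0,0,1],"twist": [0,0,0],"jaw": 0.28},
    {"slide": [0,0,1],"twist": [0,0,0],"jaw": 0.28},
    {"slide": [0,0,1],"twist": [0,0,0],"jaw": 0.28}
  ]
}}

```text
t: 12.2
tcp_pos: [0.4694, 0.3395, 0.1495]
tcp_rot: [0.0, 0.605, 0.796, 0.0]
ft_force: [0.0, -0.6, -0.0]
opening: 0.0238
gripper_force: 0.0
```

Request:
{"fn": "jog_arm", "kwargs": {
  "commands": [
    {"slide": [-0.2,-0.8,1],"twist": [0,0,-0.05],"jaw": 0.35},
    {"slide": [-0.2,-0.9,1],"twist": [0,0,-0.05],"jaw": 0.35},
    {"slide": [-0.2,-0.9,0],"twist": [0,0,-0.05],"jaw": 0.35},
    {"slide": [-0.2,-0.9,0],"twist": [0,0,-0.05],"jaw": 0.35},
    {"slide": [-0.2,-0.9,0],"twist": [0,0,-0.05],"jaw": 0.35}
  ]
}}

```text
t: 12.7
tcp_pos: [0.4487, 0.2503, 0.188]
tcp_rot: [-0.0, 0.656, 0.754, 0.0]
ft_force: [-0.1, 0.1, -0.8]
opening: 0.0298
gripper_force: 0.0
```

Request:
{"fn": "jog_arm", "kwargs": {
  "commands": [
    {"slide": [-0.2,-0.9,0],"twist": [0,0,-0.05],"jaw": 0.35},
    {"slide": [-0.2,-0.9,0],"twist": [0,0,-0.05],"jaw": 0.35},
    {"slide": [-0.2,-0.9,0],"twist": [0,0,-0.05],"jaw": 0.35},
    {"slide": [-0.2,-0.9,0],"twist": [0,0,-0.05],"jaw": 0.35},
    {"slide": [-0.2,-0.9,0],"twist": [0,0,-0.05],"jaw": 0.35}
  ]
}}

```text
t: 13.2
tcp_pos: [0.4282, 0.1598, 0.187]
tcp_rot: [-0.0, 0.705, 0.71, -0.001]
ft_force: [0.1, -0.1, -0.1]
opening: 0.0298
gripper_force: 0.0
```

```bash
python3 - <<'E'
from h import *
from workcell import telemetry, grab_frame
s=telemetry.sense();print(s["t"],s["tcp_pos"],s["opening"],R.from_quat(np.roll(s["tcp_rot"],-1)).as_matrix().round(3))
o=[]
for n,c in(("top",(185,215)),("side",(290,150))):
    f=grab_frame(n);np.savez(f"{n}4.npz",**f)
    p=cv2.resize(f["image"][c[1]-50:c[1]+50,c[0]-50:c[0]+50,::-1],(400,400),interpolation=cv2.INTER_CUBIC);o.append(p)
cv2.imwrite("pics/post.png",np.hstack(o))
E
```

```text
13.2 [0.4282051  0.15981661 0.1869712 ] 0.02983428503415009 [[-0.007  1.    -0.002]
 [ 1.     0.007 -0.   ]
 [-0.    -0.002 -1.   ]]
```

View pics/post.png

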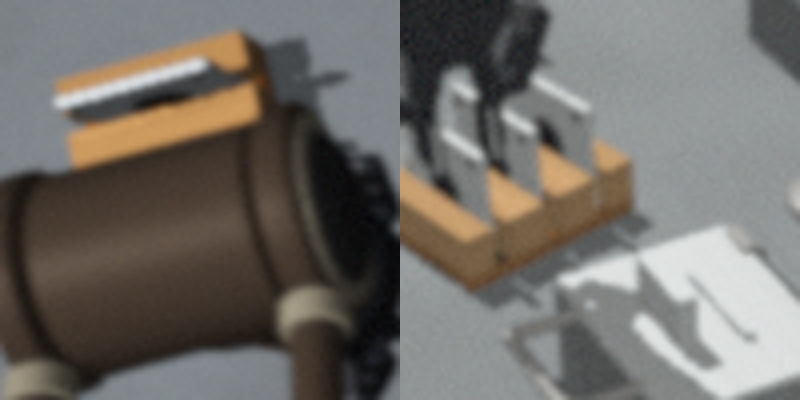

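All three plates now stand in the rack at equal height: side crop tops at (465,145), (520,125) and (565,90). The flap is clear. Next I'll move over the bar and lower onto it.

Request:
{"fn": "jog_arm", "kwargs": {
  "commands": [
    {"slide": [-0.085,-0.97,0],"twist": [0,0,0],"jaw": 0.35},
    {"slide": [-0.085,-0.97,0],"twist": [0,0,0],"jaw": 0.35},
    {"slide": [-0.085,-0.97,0],"twist": [0,0,0],"jaw": 0.35},
    {"slide": [-0.085,-0.97,0],"twist": [0,0,0],"jaw": 0.35},
    {"slide": [-0.085,-0.97,0],"twist": [0,0,0],"jaw": 0.35}
  ]
}}

```text
t: 13.8
tcp_pos: [0.4204, 0.0638, 0.1872]
tcp_rot: [-0.0, 0.704, 0.71, -0.0]
ft_force: [0.1, -0.2, 0.5]
opening: 0.0302
gripper_force: 0.0
```

Request:
{"fn": "jog_arm", "kwargs": {
  "commands": [
    {"slide": [-0.085,-0.97,0],"twist": [0,0,0],"jaw": 0.35},
    {"slide": [-0.085,-0.97,0],"twist": [0,0,0],"jaw": 0.35},
    {"slide": [0,0,-0.7],"twist": [0,0,0],"jaw": 0.35},
    {"slide": [0,0,-0.7],"twist": [0,0,0],"jaw": 0.35},
    {"slide": [0,0,0],"twist": [0,0,0],"jaw": 0.35}
  ]
}}

```text
t: 14.3
tcp_pos: [0.4153, 0.0255, 0.1577]
tcp_rot: [-0.002, 0.704, 0.71, -0.002]
ft_force: [0.4, 0.3, -0.8]
opening: 0.0296
gripper_force: 0.0
```

```bash
python3 - <<'E'
from h import *
from workcell import telemetry, grab_frame
s=telemetry.sense();print(s["t"],s["tcp_pos"])
f=grab_frame("side");print(proj(f,s["tcp_pos"]))
cv2.imwrite("pics/bar.png",cv2.resize(f["image"][130:230,240:340,::-1],(500,500),interpolation=cv2.INTER_CUBIC))
E
```

```text
14.3 [0.415335   0.02554721 0.15765071]
[[271.12485754 176.63103161]]
```

View pics/bar.png

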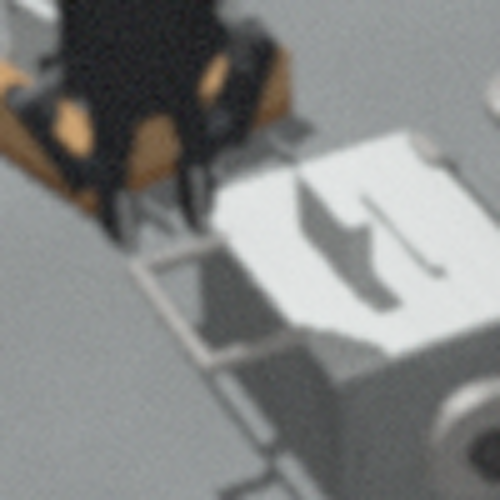

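The fingertips at crop (120,240) and (190,215) straddle the bar's line, which runs from (140,265) to (208,360). I'll go on down and grasp.

Request:
{"fn": "jog_arm", "kwargs": {
  "commands": [
    {"slide": [0.05,-0.03,-0.7],"twist": [0,0,0],"jaw": 0.35},
    {"slide": [0,0,-0.7],"twist": [0,0,0],"jaw": 0.35},
    {"slide": [0,0,-0.7],"twist": [0,0,0],"jaw": 0.35},
    {"slide": [0,0,-0.7],"twist": [0,0,0],"jaw": 0.35},
    {"slide": [0,0,-0.6],"twist": [0,0,0],"jaw": 0.35}
  ]
}}

```text
t: 14.85
tcp_pos: [0.4188, 0.0252, 0.0915]
tcp_rot: [0.0, 0.704, 0.71, 0.0]
ft_force: [1.6, -0.6, -0.9]
opening: 0.0299
gripper_force: 0.0
```

Request:
{"fn": "jog_arm", "kwargs": {
  "commands": [
    {"slide": [0,0,0],"twist": [0,0,0],"jaw": 0.3},
    {"slide": [0,0,0],"twist": [0,0,0],"jaw": 0.22},
    {"slide": [0,0,0],"twist": [0,0,0],"jaw": 0.15},
    {"slide": [0,0,0],"twist": [0,0,0],"jaw": 0.08},
    {"slide": [0,0,0],"twist": [0,0,0],"jaw": 0}
  ]
}}

```text
t: 15.35
tcp_pos: [0.4161, 0.025, 0.0918]
tcp_rot: [-0.002, 0.704, 0.711, -0.002]
ft_force: [-5.3, 0.3, 5.6]
opening: 0.0086
gripper_force: 48.8
```

Request:
{"fn": "jog_arm", "kwargs": {
  "commands": [
    {"slide": [0,0,0],"twist": [0,0,0],"jaw": 0},
    {"slide": [0,0,0],"twist": [0,0,0],"jaw": 0}
  ]
}}

```text
t: 15.55
tcp_pos: [0.4161, 0.025, 0.0918]
tcp_rot: [-0.002, 0.704, 0.711, -0.002]
ft_force: [-5.7, 0.5, 4.9]
opening: 0.0081
gripper_force: 48.8
```

```bash
python3 - <<'E'
from workcell import telemetry
s=telemetry.sense();print(s["t"],s["tcp_pos"],s["tcp_rot"],s["ft_force"],s["ft_torque"],s["opening"])
E
```

```text
15.55 [0.41609442 0.02501974 0.09183349] [-0.00189658  0.70363206  0.71055955 -0.00185897] [-5.74944245  0.51115808  4.87303521] [0.04870195 0.98328441 0.10573721] 0.008098930476329909
```

```bash
python3 - <<'E'
import numpy as np
a=np.radians(np.r_[0,1.5,4,7.5,np.arange(11.25,86.3,3.75),88.5,90])
x=.18*(1-np.cos(a))-.002*np.sin(a);z=.18*np.sin(a)-.002*np.cos(a)+.002
for i in range(1,len(a)):print(i,round(np.degrees(a[i]),2),np.round([(x[i]-x[i-1])/.02,(z[i]-z[i-1])/.02],3),"cum mm",np.round([x[i]*1e3,z[i]*1e3],1))
E
```

```text
1 1.5 [0.    0.236] cum mm [0.  4.7]
2 4.0 [0.014 0.392] cum mm [ 0.3 12.6]
3 7.5 [0.049 0.548] cum mm [ 1.3 23.5]
4 11.25 [0.089 0.582] cum mm [ 3.1 35.2]
5 15.0 [0.127 0.575] cum mm [ 5.6 46.7]
6 18.75 [0.165 0.565] cum mm [ 8.9 58. ]
7 22.5 [0.201 0.554] cum mm [12.9 69. ]
8 26.25 [0.237 0.539] cum mm [17.7 79.8]
9 30.0 [0.272 0.522] cum mm [23.1 90.3]
10 33.75 [0.305 0.504] cum mm [ 29.2 100.3]
11 37.5 [0.338 0.483] cum mm [ 36. 110.]
12 41.25 [0.369 0.459] cum mm [ 43.4 119.2]
13 45.0 [0.398 0.434] cum mm [ 51.3 127.9]
14 48.75 [0.425 0.407] cum mm [ 59.8 136. ]
15 52.5 [0.451 0.379] cum mm [ 68.8 143.6]
16 56.25 [0.475 0.348] cum mm [ 78.3 150.6]
17 60.0 [0.497 0.317] cum mm [ 88.3 156.9]
18 63.75 [0.516 0.283] cum mm [ 98.6 162.6]
19 67.5 [0.534 0.249] cum mm [109.3 167.5]
20 71.25 [0.549 0.214] cum mm [120.2 171.8]
21 75.0 [0.562 0.177] cum mm [131.5 175.3]
22 78.75 [0.572 0.14 ] cum mm [142.9 178.2]
23 82.5 [0.58  0.102] cum mm [154.5 180.2]
24 86.25 [0.585 0.064] cum mm [166.2 181.5]
25 88.5 [0.353 0.02 ] cum mm [173.3 181.9]
26 90.0 [0.236 0.006] cum mm [178. 182.]
```

Request:
{"fn": "jog_arm", "kwargs": {
  "commands": [
    {"slide": [0,0,0.236],"twist": [0,0,0],"jaw": 0},
    {"slide": [0.014,0,0.392],"twist": [0,0,0],"jaw": 0},
    {"slide": [0.05,0,0.548],"twist": [0,0,0],"jaw": 0},
    {"slide": [0.09,0,0.582],"twist": [0,0,0],"jaw": 0},
    {"slide": [0.127,0,0.575],"twist": [0,0,0],"jaw": 0}
  ]
}}

```text
t: 16.05
tcp_pos: [0.4214, 0.0251, 0.1384]
tcp_rot: [-0.002, 0.704, 0.71, -0.002]
ft_force: [-5.8, 1.2, -2.8]
opening: 0.008
gripper_force: 48.5
```

Request:
{"fn": "jog_arm", "kwargs": {
  "commands": [
    {"slide": [0,0,0],"twist": [0,0,0],"jaw": 0}
  ]
}}

```text
t: 16.15
tcp_pos: [0.4216, 0.0251, 0.1394]
tcp_rot: [-0.002, 0.704, 0.71, -0.002]
ft_force: [-7.9, -0.1, -0.8]
opening: 0.008
gripper_force: 48.8
```

Request:
{"fn": "jog_arm", "kwargs": {
  "commands": [
    {"slide": [0.165,0,0.565],"twist": [0,0,0],"jaw": 0},
    {"slide": [0.2,0,0.554],"twist": [0,0,0],"jaw": 0},
    {"slide": [0.237,0,0.539],"twist": [0,0,0],"jaw": 0},
    {"slide": [0.272,0,0.522],"twist": [0,0,0],"jaw": 0},
    {"slide": [0.305,0,0.504],"twist": [0,0,0],"jaw": 0}
  ]
}}

```text
t: 16.65
tcp_pos: [0.4439, 0.0255, 0.1924]
tcp_rot: [-0.004, 0.704, 0.71, -0.003]
ft_force: [-9.3, 2.3, 0.3]
opening: 0.0083
gripper_force: 48.7
```

Request:
{"fn": "jog_arm", "kwargs": {
  "commands": [
    {"slide": [0.338,0,0.483],"twist": [0,0,0],"jaw": 0},
    {"slide": [0.369,0,0.459],"twist": [0,0,0],"jaw": 0},
    {"slide": [0.398,0,0.434],"twist": [0,0,0],"jaw": 0},
    {"slide": [0.425,0,0.407],"twist": [0,0,0],"jaw": 0},
    {"slide": [0,0,0],"twist": [0,0,0],"jaw": 0}
  ]
}}

```text
t: 17.15
tcp_pos: [0.4759, 0.0261, 0.2314]
tcp_rot: [-0.003, 0.704, 0.71, -0.002]
ft_force: [-15.3, 2.5, 13.7]
opening: 0.0082
gripper_force: 49.2
```

Request:
{"fn": "jog_arm", "kwargs": {
  "commands": [
    {"slide": [-0.065,0,0.07],"twist": [0,0,0],"jaw": 0},
    {"slide": [0,0,0],"twist": [0,0,0],"jaw": 0}
  ]
}}

```text
t: 17.35
tcp_pos: [0.4756, 0.0261, 0.2312]
tcp_rot: [-0.002, 0.704, 0.71, -0.0]
ft_force: [-7.8, 2.9, 5.9]
opening: 0.0082
gripper_force: 49.3
```

```bash
python3 - <<'E'
from h import *
from workcell import telemetry, grab_frame
s=telemetry.sense();print(s["t"],s["tcp_pos"],s["ft_force"],s["ft_torque"],s["opening"])
o=[]
for n,c in(("top",(297,195)),("side",(310,155))):
    f=grab_frame(n);p=cv2.resize(f["image"][c[1]-60:c[1]+60,c[0]-50:c[0]+50,::-1],(400,480),interpolation=cv2.INTER_CUBIC);o.append(p)
cv2.imwrite("pics/mid.png",np.hstack(o))
E
```

```text
17.35 [0.47556129 0.02606139 0.23120868] [-7.82191565  2.85686795  5.93349497] [0.42895454 1.56323177 0.04449061] 0.008231177099890291
```

View pics/mid.png

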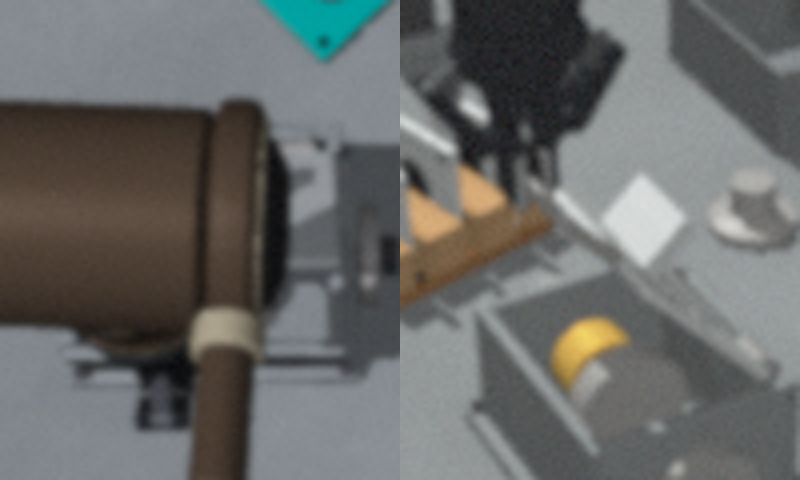

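The side crop shows the flap about halfway up, its free edge near (560,190) and its hinge near (750,370), held by the gripper. The outward push is down to about 10 N. I'll continue, moving outward slightly.

Request:
{"fn": "jog_arm", "kwargs": {
  "commands": [
    {"slide": [0.45,0.01,0.4],"twist": [0,0,0],"jaw": 0},
    {"slide": [0.475,0.01,0.37],"twist": [0,0,0],"jaw": 0},
    {"slide": [0.497,0.01,0.335],"twist": [0,0,0],"jaw": 0},
    {"slide": [0.516,0.01,0.295],"twist": [0,0,0],"jaw": 0},
    {"slide": [0.534,0.01,0.255],"twist": [0,0,0],"jaw": 0}
  ]
}}

```text
t: 17.95
tcp_pos: [0.5271, 0.027, 0.2653]
tcp_rot: [-0.0, 0.704, 0.71, 0.001]
ft_force: [-3.5, 1.1, 1.6]
opening: 0.0082
gripper_force: 48.6
```

Request:
{"fn": "jog_arm", "kwargs": {
  "commands": [
    {"slide": [0,0,0],"twist": [0,0,0],"jaw": 0}
  ]
}}

```text
t: 18.05
tcp_pos: [0.5292, 0.027, 0.2656]
tcp_rot: [0.002, 0.704, 0.71, 0.003]
ft_force: [-4.1, 2.9, 5.5]
opening: 0.008
gripper_force: 51.4
```

Request:
{"fn": "jog_arm", "kwargs": {
  "commands": [
    {"slide": [0.549,0.01,0.22],"twist": [0,0,0],"jaw": 0},
    {"slide": [0.56,0.01,0.185],"twist": [0,0,0],"jaw": 0},
    {"slide": [0.57,0.01,0.15],"twist": [0,0,0],"jaw": 0},
    {"slide": [0.5,0.01,0.1],"twist": [0,0,0],"jaw": 0},
    {"slide": [0.35,0,0.05],"twist": [0,0,0],"jaw": 0}
  ]
}}

```text
t: 18.55
tcp_pos: [0.578, 0.0278, 0.2782]
tcp_rot: [0.0, 0.704, 0.71, 0.002]
ft_force: [-1.8, 4.6, 2.9]
opening: 0.0075
gripper_force: 52.2
```

Request:
{"fn": "jog_arm", "kwargs": {
  "commands": [
    {"slide": [0,0,0],"twist": [0,0,0],"jaw": 0},
    {"slide": [0,0,0],"twist": [0,0,0],"jaw": 0}
  ]
}}

```text
t: 18.75
tcp_pos: [0.5784, 0.0277, 0.278]
tcp_rot: [0.001, 0.704, 0.71, 0.002]
ft_force: [-1.2, 4.9, 5.4]
opening: 0.0076
gripper_force: 52.0
```

```bash
python3 - <<'E'
from h import *
from workcell import telemetry, grab_frame
s=telemetry.sense();print(s["t"],s["tcp_pos"],s["ft_force"],s["ft_torque"],s["opening"])
o=[]
for n,c in(("top",(297,180)),("side",(335,155))):
    f=grab_frame(n);np.savez(f"{n}5.npz",**f);p=cv2.resize(f["image"][c[1]-60:c[1]+60,c[0]-50:c[0]+50,::-1],(400,480),interpolation=cv2.INTER_CUBIC);o.append(p)
cv2.imwrite("pics/up.png",np.hstack(o))
E
```

```text
18.75 [0.57835856 0.02773945 0.27801986] [-1.23433651  4.9423532   5.38403402] [0.72481641 0.30307406 0.18690929] 0.007646224975207649
```

View pics/up.png

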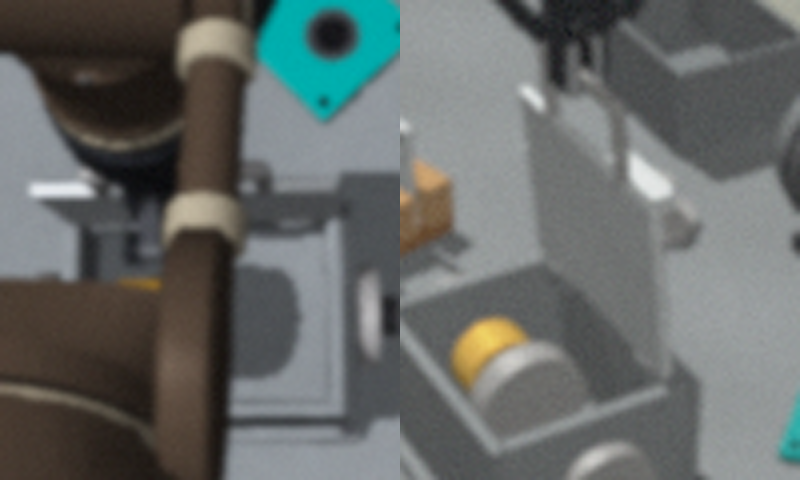

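The flap is nearly upright. Its free edge shows as the white strip at top crop (30–90,190), and the panel stands almost vertical in the side crop (x of about 665, rows 190 to 370). The arm's position puts it at about 85°, so I'll do the last 16 mm and then measure.

Request:
{"fn": "jog_arm", "kwargs": {
  "commands": [
    {"slide": [0.3,0.03,0.02],"twist": [0,0,0],"jaw": 0},
    {"slide": [0.3,0.03,0.01],"twist": [0,0,0],"jaw": 0},
    {"slide": [0.17,0,0],"twist": [0,0,0],"jaw": 0},
    {"slide": [0,0,0],"twist": [0,0,0],"jaw": 0},
    {"slide": [0,0,0],"twist": [0,0,0],"jaw": 0}
  ]
}}

```text
t: 19.35
tcp_pos: [0.5931, 0.028, 0.2789]
tcp_rot: [0.001, 0.704, 0.71, 0.001]
ft_force: [-1.8, 2.4, 6.5]
opening: 0.0081
gripper_force: 52.1
```

```bash
python3 - <<'E'
from h import *
from workcell import telemetry, grab_frame
np.set_printoptions(precision=4,suppress=True)
s=telemetry.sense();print(s["t"],s["tcp_pos"],s["ft_force"],s["opening"])
t=grab_frame("top");np.savez("top6.npz",**t);d=grab_frame("side");np.savez("side6.npz",**d)
# free edge seen from above (white, z=.240), left part; and right end of it in side view
for n,f,vs in(("top",t,np.linspace(.085,.105,6)),("side",d,np.linspace(-.055,-.03,6)),("sideL",d,np.linspace(.085,.105,5))):
    p,o=darkline(f,[.594,0],0,.240,-.02,.02,vs,1,.008);print(n,o*1000+594)
# panel edge line in side view: bright/dark boundary on y=-.061 end face across x at several heights
for z in(.13,.15,.17,.19,.21,.23):
    u=np.linspace(-.025,.025,101);g=samp(d,np.c_[.594+u,0*u-.0605,0*u+z]).mean(1)
    g=np.convolve(g,np.ones(7)/7,'valid');uu=u[3:-3];dg=np.diff(g);print(z,"rise x",.594+uu[dg.argmax()],round(dg.max(),1),"fall x",.594+uu[dg.argmin()],round(dg.min(),1))
p=d["image"][85:215,290:390,::-1];cv2.imwrite("pics/fin.png",cv2.resize(p,(460,598),interpolation=cv2.INTER_CUBIC))
E
```

```text
19.35 [0.5931 0.028  0.2789] [-1.8037  2.3772  6.5334] 0.008133466375157916
top [592.092  592.1719 592.1306 592.0641 591.7212 591.3369]
side [603.5784 603.4565 603.8736 604.0998 604.1898 604.2998]
sideL [591.0919 591.7316 591.9945 591.9321 592.1871]
0.13 rise x 0.5715 2.4 fall x 0.607 -0.7
0.15 rise x 0.594 1.4 fall x 0.581 -0.3
0.17 rise x 0.593 2.1 fall x 0.611 -0.7
0.19 rise x 0.5875 1.4 fall x 0.577 -1.1
0.21 rise x 0.6134999999999999 3.6 fall x 0.5974999999999999 -3.0
0.23 rise x 0.6034999999999999 3.8 fall x 0.597 -2.3
```

View pics/fin.png

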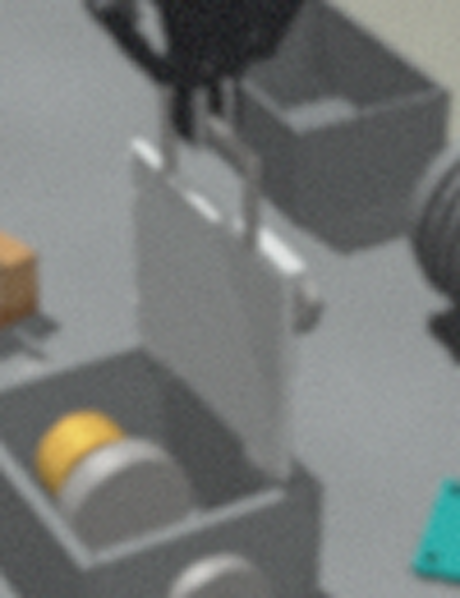

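The flap stands upright: its free edge measures x = 0.592 in the top view against an expected 0.5926, and the arm reads 0.5931 against 0.594. I'll nudge it slightly, let it settle and hand in.

Request:
{"fn": "jog_arm", "kwargs": {
  "commands": [
    {"slide": [0.04,0,0],"twist": [0,0,0],"jaw": 0},
    {"slide": [0,0,0],"twist": [0,0,0],"jaw": 0},
    {"slide": [0,0,0],"twist": [0,0,0],"jaw": 0},
    {"slide": [0,0,0],"twist": [0,0,0],"jaw": 0},
    {"slide": [0,0,0],"twist": [0,0,0],"jaw": 0}
  ]
}}

```text
t: 19.95
tcp_pos: [0.5936, 0.028, 0.2788]
tcp_rot: [0.001, 0.704, 0.71, 0.001]
ft_force: [-2.3, 2.7, 8.0]
opening: 0.0078
gripper_force: 52.1
```

Request:
{"fn": "jog_arm", "kwargs": {
  "commands": [
    {"slide": [0,0,0],"twist": [0,0,0],"jaw": 0},
    {"slide": [0,0,0],"twist": [0,0,0],"jaw": 0},
    {"slide": [0,0,0],"twist": [0,0,0],"jaw": 0},
    {"slide": [0,0,0],"twist": [0,0,0],"jaw": 0},
    {"slide": [0,0,0],"twist": [0,0,0],"jaw": 0}
  ]
}}

```text
t: 20.45
tcp_pos: [0.5936, 0.028, 0.2788]
tcp_rot: [0.001, 0.704, 0.71, 0.001]
ft_force: [-1.9, 2.6, 6.3]
opening: 0.0079
gripper_force: 52.1
```

```bash
python3 - <<'E'
from workcell import telemetry, order
s=telemetry.sense();print(s["t"],s["tcp_pos"],s["ft_force"],s["opening"],s["gripper_force"],abs(s["joint_velocities"]).max())
print(order.finish_job())
E
```

```text
20.45 [0.59357141 0.02803465 0.2788437 ] [-1.86667723  2.6161801   6.29003996] 0.007866823877988103 52.146883606910706 0.0020351162861661316
the job is handed in; nothing more can be done
None
```

The job is handed in at 20.5 s: the plate stands on edge in the rack's empty slot, released, and the gripper is holding the flap still, upright to within about 0.5° by my measurements; the hand-in gave no verdict.

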